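# Fit the guide pin and offer up the heavier bushing

## Robot

A 6-joint arm with a two-finger parallel gripper is mounted at the origin on the work surface. World frame = base frame: x ahead of the robot, y to its left, z up, the work surface at z = 0. Lengths are in m, angles in rad, forces in N, time in s.
With the tool pointing down it reaches from about 0.375 to 0.925 m from the base axis. Payload 5.7 kg.
Tool frame: the origin (TCP) lies midway between the tips of the shut fingers; the grasp point (between the pads) lies 19 mm behind it; z points along the fingers, y is the line along which they close (so a half turn about z gives the same grasp; the last joint's range is limited). The gripper opens to 88 mm and grips with 3 to 60 N. Pads are 20 mm wide; open, the fingers measure 115 mm over their backs; the gripper's body (75 mm by 178 mm) begins 61 mm behind the grasp point.
Start: joints at [-1.379, 0.359, 1.51, -0, 1.272, -0.115], TCP at [0.181, -0.572, 0.223] pointing down, gripper open.
Joint ranges: [-2.97, 2.97], [-1.01, 2.36], [0.21, 2.38], [-0.96, 4.11], [0.2, 2.71], [-2.98, 2.98]. Speed limits (rad/s): [2.39, 2.39, 3.14, 3.14, 3.14, 3.14].

## Interface

Orientations are given as a unit quaternion [x, y, z, w].
In Python, from bench import move_ptp, servo_line, goto_joints, move_gripper, sleep, inverse_kinematics, capture, PlanningError, close_job, spot_in, silhouettes, current_clock, current_joint_pos, current_qvel, current_joint_torque, current_position, current_orientation, current_force, current_torque, current_finger_gap, current_grip_force gives the robot as it stands. Calls block until the motion is done:
- move_ptp(position, orientation): joint-space move of the TCP to a pose.
- servo_line(position, orientation=None, rate=0.15, contact_N=None): straight line of the TCP; orientation=None keeps the orientation; rate is the mean speed in m/s. With contact_N (N) it stops when the force on the tool has changed by that much, and returns True; else False.
- goto_joints(angles): joint-space move.
- move_gripper(opening): finger opening in m; the grip force is fixed at half the most; returns when the fingers have stopped.
- sleep(seconds).
- inverse_kinematics(position, orientation): joint angles nearest the present ones, or None.
- capture(name): name is "side" or "top" or "wrist"; returns a dict with "image" (400x640x3 uint8, blue, green, red), "range_z" (400x640 float32, m along the optical axis (not along the pixel's ray), 0 where there is no reading), "intrinsics" (3x3 intrinsics, pixels), "k1" (the pictures are not rectified: a ray, as slopes to the right and down, at radius r is drawn at 1 + k1 r^2 times it, then the intrinsics apply), "R" (3x3) and "t" (3): a world point X has camera coordinates R X + t. Camera axes: x right, y down, z forward; pixel columns grow to the right and rows downward; lengths in m; the calibration is good to about 2 mm. A picture is of the moment at which its call begins.
A pose or a line that the arm cannot do raises PlanningError and nothing moves.
- close_job(): hands the job in; it is judged then, once.
Trained networks look in the newest picture that a camera, given by its name, has taken for a name from the list of things; names that differ only in an ending like _2 or _b are one class to them, and where a whole thing is asked for, a point or a joint stands for the part that bears it (a point fixed in the world has none). Each returns a list of dicts, best first, with "conf" (0 to 1); they miss things now and then, are a little off and sometimes report something else, mostly with a low value. They report only what shows in the picture. A call takes as long as a camera call. They do not tell look-alikes from the thing itself.
- spot_in(camera, query): "xy" ([column, row] in pixels, amid what is visible of it).
- silhouettes(camera, query): "region" (400x640 bool, what is visible of it) and "xy" ([column, row] in pixels, amid what is visible of it).
Readings, each from a call of its own:
- current_clock(): time.
- current_joint_pos(): joint angles.
- current_qvel(): joint speeds.
- current_joint_torque(): joint torques, N m.
- current_position(): TCP position.
- current_orientation(): TCP orientation.
- current_force(): force on the tool from outside, world axes, zero at the start.
- current_torque(): the same for the moment, N m.
- current_finger_gap(): finger opening in m.
- current_grip_force(): force on a finger pad.
Only numpy, scipy, OpenCV 4.12 (cv2) and the standard library are available. Lean on these libraries where they do the work, as an engineer would, in place of code of your own. Each camera call takes 0.05 s, during which the arm holds its last target. There are 200 camera calls.

## Task

On the test fixture, first put the loose guide pin through the empty hole in the top plate, collar fully down on the plate, and let go of it. Then lift the two guide bushings in turn to feel which is the heavier (the solid steel one); the lighter one must end standing, flange down, in the tray. Finish while still holding the heavier bushing, still and upright with its flange down, centred a few centimetres above the top of the fitted pin and touching nothing else, and leave the jar, screwdriver and white block alone.

Things in the scene. Friction and masses are not known exactly. Their poses are not given: they have to be found in the camera images.
- fixture: lower half of a circuit-board test fixture, fixed: flat box 300 x 220 x 50 mm, grey top plate 12 mm thick (hollow below), green board between white corner brackets 10 mm high, a fixed guide pin 56 mm high near its far left corner, a handle on its left side. Origin: centre of its underside on the table; x along its 300 mm side, z up
- fixture_hole (a point): centre of the empty 15 mm through hole, at the top face of the fixture's plate (50 mm above the table), near its corner closest to the robot and to the right: 110 mm along -x and 70 mm along -y from the fixture's centre. A white bracket stands about 40 mm away
- rack: fixed white block 50 x 50 x 34 mm with a 16 mm hole in which the loose guide pin stands. Origin: centre of its underside
- pin_grip (a point): loose steel guide pin, 0.14 kg, upright in the rack: from below a shank of 12 mm diameter, 30 mm long, its last 6 mm tapered to 6 mm; a collar of 26 mm diameter, 6 mm thick; a post of 18 mm diameter, 50 mm long. Point: on the axis half-way up the post (where to grip), 61 mm above the shank's end, 25 mm below the top; z up along the pin
- pin_collar (a point): centre of the underside of the pin's collar, 30 mm above the shank's end, 31 mm below the grip point; when fitted it coincides with the hole's point
- pin_top (a point): centre of the top end of the pin's post, 86 mm above the shank's end; z along the pin
- tray: fixed shallow black tray 260 x 170 mm, rim 10 mm high, wall 4 mm, floor 4 mm thick. Origin: centre of its underside on the table; x along the 260 mm side, z up
- bushing_a_center (a point): steel-coloured guide bushing standing in the tray: tube 40 mm outside, 22 mm bore, 64 mm tall, flange of 50 mm diameter, 6 mm thick, at its lower end. Point: on the axis, 32 mm above its underside; z up from the flange. Its twin looks the same; each weighs 0.12 to 0.6 kg and one is at least 0.15 kg heavier; which stands nearer the robot varies
- bushing_b_center (a point): steel-coloured guide bushing standing in the tray: tube 40 mm outside, 22 mm bore, 64 mm tall, flange of 50 mm diameter, 6 mm thick, at its lower end. Point: on the axis, 32 mm above its underside; z up from the flange. Its twin looks the same; each weighs 0.12 to 0.6 kg and one is at least 0.15 kg heavier; the two stand 95 to 150 mm apart along the tray
- bushing_a: the bushing of point bushing_a_center; origin at the centre of its underside
- bushing_b: the bushing of point bushing_b_center; origin at the centre of its underside
- pin: the loose guide pin; origin at its shank's lower end
- jar: bystander: clear jar with black cap, 50 mm diameter, 70 mm tall; origin at the centre of its underside
- screwdriver: bystander: screwdriver with black handle, 170 mm long, lying on the table to the right of the tray; origin under its middle
- nest_block: bystander: white plastic block 50 x 30 x 20 mm on the table left of the fixture; origin at the centre of its underside
There are look-alikes about, which are no part of the job. Leave any red or turquoise look-alike of the bushing_b alone. What is shaped like the bushing_a but brown is not meant.

How it is judged:
On the way, in this order (a step that is already met when the one before it is completed fails the run):
1. the guide pin is fitted in the fixture's hole, collar down, and let go (horizontal distance between pin_collar and fixture_hole below 0.004 m and z of pin_collar in the frame of fixture_hole between -0.004 and 0.003 m and angle between pin_top's own z axis and vertical below 0.08 rad and contact force between pin and the fingers below 0.05 N), for 0.2 s.
2. the lighter bushing is held clear of the tray while the heavier stands in it (its weight on the tray tells it) (((height (world z) of bushing_a_center above 0.056 m and contact force between bushing_a and the fingers above 0.5 N and contact force between bushing_a and tray below 0.05 N and contact force between bushing_a and bushing_b below 0.05 N and contact force between bushing_b and the fingers below 0.05 N and contact force between bushing_b and tray above 2.9 N and linear speed of bushing_b below 0.01 m/s) or (height (world z) of bushing_b_center above 0.056 m and contact force between bushing_b and the fingers above 0.5 N and contact force between bushing_b and tray below 0.05 N and contact force between bushing_b and bushing_a below 0.05 N and contact force between bushing_a and the fingers below 0.05 N and contact force between bushing_a and tray above 2.9 N and linear speed of bushing_a below 0.01 m/s))), for 0.2 s.
At the end, for the whole second after the job is handed in: Pin in hole (4 mm, 0.08 rad), collar within 3 mm of the plate, released; lighter one (under 2.9 N on the tray) upright (0.1 rad) in it, released; heavier held still, flange down, upright (0.15 rad), within 15 mm of the pin's axis, underside 4 to 80 mm above the pin, touching only fingers (all of step 1 and ((contact force between bushing_a and the fingers above 0.5 N and horizontal distance between bushing_a_center and pin_top below 0.015 m and z of bushing_a_center in the frame of pin_top between 0.036 and 0.112 m and angle between bushing_a_center's own z axis and vertical below 0.15 rad and linear speed of each of bushing_a, bushing_b below 0.02 m/s and contact force between bushing_a and pin below 0.05 N and contact force between bushing_a and fixture below 0.05 N and contact force between bushing_a and bushing_b below 0.05 N and x of bushing_b_center in the frame of tray between -0.115 and 0.115 m and y of bushing_b_center in the frame of tray between -0.075 and 0.075 m and contact force between bushing_b and tray between 0.5 and 2.9 N and angle between bushing_b_center's own z axis and vertical below 0.1 rad and contact force between bushing_b and the fingers below 0.05 N) or (contact force between bushing_b and the fingers above 0.5 N and horizontal distance between bushing_b_center and pin_top below 0.015 m and z of bushing_b_center in the frame of pin_top between 0.036 and 0.112 m and angle between bushing_b_center's own z axis and vertical below 0.15 rad and linear speed of each of bushing_b, bushing_a below 0.02 m/s and contact force between bushing_b and pin below 0.05 N and contact force between bushing_b and fixture below 0.05 N and contact force between bushing_b and bushing_a below 0.05 N and x of bushing_a_center in the frame of tray between -0.115 and 0.115 m and y of bushing_a_center in the frame of tray between -0.075 and 0.075 m and contact force between bushing_a and tray between 0.5 and 2.9 N and angle between bushing_a_center's own z axis and vertical below 0.1 rad and contact force between bushing_a and the fingers below 0.05 N))); the arm keeps its last pose, push and grip.
It fails at once if the jar is pushed away (distance of jar from where it was at the start of the episode above 0.03 m).
It fails at once if the screwdriver is pushed away (distance of screwdriver from where it was at the start of the episode above 0.03 m).
It fails at once if the white block is pushed away (distance of nest_block from where it was at the start of the episode above 0.03 m).
It also fails if it takes over 72 s, if anything falls off the work surface, if the arm or the gripper's body presses on something with over 40 N, if the wrist force passes 120 N, or if a joint passes its speed limit or range.

## Working session

There is one attempt and no reset: what is moved stays moved. The work goes in short steps, each a Python script; the robot and the scene stay as the last script left them, time stands still between calls to the robot, and variables do not carry over. Pictures are saved under pics/ and viewed, at most 10 in all, crops included, and the job is handed in when it is done.

```bash
mkdir -p pics; cat > h.py <<'E'
import numpy as np, cv2
from bench import *
def ray(c,px):
    K=np.array(c["intrinsics"]); d=np.array([(px[0]-K[0,2])/K[0,0],(px[1]-K[1,2])/K[1,1]]); u=d.copy()
    for _ in range(20): u=d/(1+c["k1"]*(u@u))
    return np.array([u[0],u[1],1.])
def world(c,px,z=None):
    R=np.array(c["R"]);t=np.array(c["t"]); r=ray(c,px)
    if z is None:
        z=c["range_z"][int(round(px[1])),int(round(px[0]))]; return R.T@(r*z-t)
    o=-R.T@t; d=R.T@r; return o+d*(z-o[2])/d[2]
def cloud(c,mask):
    K=np.array(c["intrinsics"]);v,u=np.nonzero(mask&(c["range_z"]>0))
    p=np.stack([(u-K[0,2])/K[0,0],(v-K[1,2])/K[1,1]],1);s=p.copy()
    for _ in range(20): s=p/(1+c["k1"]*(s**2).sum(1,keepdims=True))
    z=c["range_z"][v,u]; X=np.c_[s,np.ones(len(s))]*z[:,None]
    return (X-np.array(c["t"]))@np.array(c["R"])
def proj(c,X):
    x=np.array(c["R"])@X+np.array(c["t"]);s=x[:2]/x[2];s=s*(1+c["k1"]*(s@s));K=np.array(c["intrinsics"])
    return np.array([K[0,0]*s[0]+K[0,2],K[1,1]*s[1]+K[1,2]])
E
python3 - <<'E'
from h import *
np.set_printoptions(precision=4,suppress=True)
for n in ["side","top"]:
    c=capture(n); cv2.imwrite(f"pics/{n}0.png",c["image"]); print(n,-np.array(c["R"]).T@c["t"])
    for q in ["fixture","fixture_hole","rack","pin","pin_grip","tray","bushing_a","jar","screwdriver","nest_block"]:
        for d in spot_in(n,q)[:6]:
            if d["conf"]>.2: print(q,round(d["conf"],2),np.round(d["xy"]),world(c,d["xy"]))
E
```

```text
side [0.3344 0.8142 0.8637]
fixture 0.56 [270. 261.] [0.622  0.236  0.0527]
fixture_hole 0.98 [272. 259.] [0.6197 0.2272 0.0509]
rack 0.57 [355. 214.] [0.4535 0.0083 0.0336]
rack 0.3 [341. 122.] [ 0.5923 -0.4537  0.0236]
pin_grip 0.45 [360. 200.] [ 0.4428 -0.0126  0.0693]
tray 0.71 [353. 162.] [ 0.5078 -0.2493  0.0083]
tray 0.61 [357. 205.] [ 0.4499 -0.0059  0.0543]
bushing_a 0.85 [366. 153.] [ 0.4672 -0.2571  0.0475]
bushing_a 0.76 [286. 139.] [ 0.7437 -0.2729  0.0496]
bushing_a 0.72 [420. 157.] [ 0.2938 -0.2848  0.0407]
bushing_a 0.68 [374. 130.] [ 0.4622 -0.4062  0.0398]
bushing_a 0.61 [337. 150.] [ 0.5663 -0.2689  0.0344]
jar 0.92 [250. 194.] [0.7592 0.0223 0.0565]
screwdriver 0.74 [340. 122.] [ 0.5956 -0.4483  0.0261]
screwdriver 0.22 [354. 163.] [ 0.5014 -0.2485  0.0046]
nest_block 0.58 [272. 372.] [0.536  0.4859 0.0187]
nest_block 0.24 [353. 162.] [ 0.5078 -0.2495  0.0086]
top [0.4603 0.0347 1.2867]
fixture 0.74 [261. 182.] [0.6298 0.1963 0.0556]
fixture_hole 0.62 [261. 181.] [0.6344 0.195  0.049 ]
fixture_hole 0.33 [327. 136.] [ 0.7631 -0.0083  0.0733]
rack 0.7 [328. 238.] [ 0.4545 -0.0035  0.0364]
pin_grip 0.5 [333. 235.] [ 0.4627 -0.0188  0.0413]
tray 0.79 [406. 217.] [ 0.5131 -0.2554  0.0052]
bushing_a 0.78 [426. 283.] [ 0.314  -0.2921  0.0654]
bushing_a 0.77 [415. 199.] [ 0.5654 -0.268   0.0716]
bushing_a 0.65 [417. 144.] [ 0.7338 -0.2848  0.0622]
bushing_a 0.63 [354. 193.] [ 0.593  -0.0918  0.0053]
bushing_a 0.61 [465. 229.] [ 0.4717 -0.4413  0.004 ]
bushing_a 0.6 [332. 236.] [ 0.4597 -0.0129  0.0893]
jar 0.47 [326. 138.] [ 0.7583 -0.0058  0.074 ]
screwdriver 0.65 [471. 193.] [ 0.584  -0.4577  0.0271]
nest_block 0.64 [172. 215.] [0.5396 0.4782 0.0185]
nest_block 0.54 [469. 190.] [ 0.5914 -0.4519  0.0244]
```

View pics/top0.png

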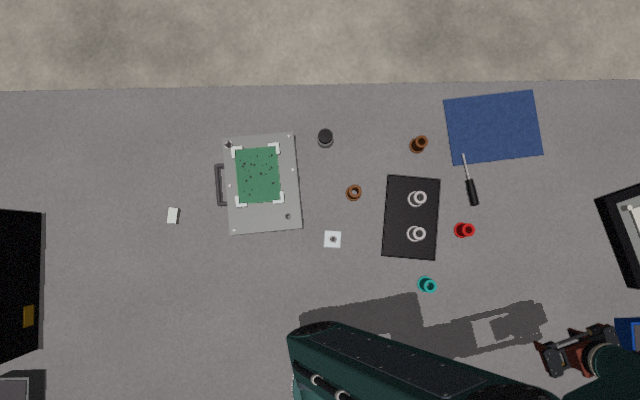

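View pics/side0.png

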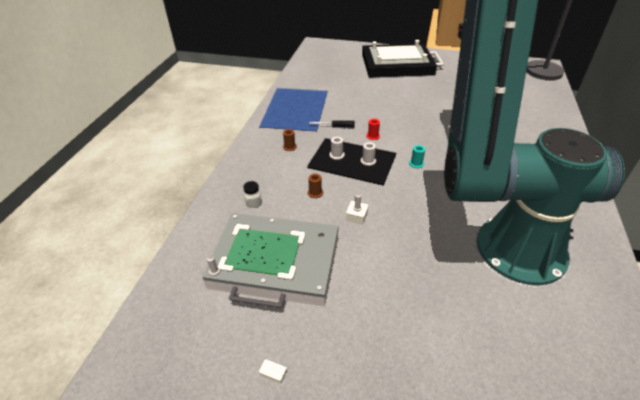

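The top view shows the fixture at (261,182) with its empty hole near (289,216), the pin in its rack at (332,238), and the tray at (410,217). There are five bushing-shaped things:
- **Steel:** (417,199) and (417,233), both in the tray.
- **Brown:** (419,144) and (354,192).
- **Red:** (465,230).
- **Turquoise:** (427,284).

The two steel ones in the tray fit the description. I'll confirm them with an enlarged wrist view, since the wrist camera is needed for precision anyway.

```bash
python3 - <<'E'
from h import *
np.set_printoptions(precision=4,suppress=True)
D=[1,0,0,0]
print(current_orientation(), inverse_kinematics([.46,-.02,.3],D), inverse_kinematics([.51,.12,.3],D),inverse_kinematics([.5,-.26,.3],D))
ims=[]
for n,p in [("tray",[.44,-.26,.32]),("pin",[.40,-.0,.30]),("hole",[.46,.12,.30])]:
    move_ptp(p,D); c=capture("wrist"); np.save(f"pics/{n}.npy",c,allow_pickle=True); ims.append(c["image"])
    print(n,current_clock(),-np.array(c["R"]).T@c["t"],current_position())
    for q in ["bushing_a","pin","rack","fixture_hole","fixture"]:
        for d in spot_in("wrist",q)[:4]:
            if d["conf"]>.3: print(q,round(d["conf"],2),np.round(d["xy"]),world(c,d["xy"]))
cv2.imwrite("pics/w0.png",np.vstack([cv2.resize(np.hstack(ims[:2]),(800,250)),cv2.resize(np.hstack([ims[2],ims[2]*0]),(800,250))]))
E
```

```text
[ 0.9883  0.1528 -0.     -0.0001] [-0.1937  0.0845  1.6812 -0.      1.3758  1.3771] [ 0.0992  0.1842  1.5615 -0.      1.3959  1.67  ] [-0.6021  0.2452  1.4811 -0.      1.4153  0.9687]
tray 2.6917 [ 0.5179 -0.2608  0.4817] [ 0.4396 -0.2608  0.3197]
bushing_a 0.96 [332.  73.] [ 0.559  -0.2766  0.0679]
bushing_a 0.82 [436. 143.] [ 0.4653 -0.4372  0.0096]
bushing_a 0.77 [326. 142.] [ 0.4733 -0.2684  0.0688]
bushing_a 0.77 [192.  45.] [ 0.5947 -0.1003  0.0622]
pin 0.71 [150. 158.] [ 0.4517 -0.0259  0.0622]
rack 0.65 [166. 150.] [ 0.4588 -0.0357  0.0341]
fixture_hole 0.7 [44. 73.] [ 0.5179 -0.2608  0.4817]
fixture 0.81 [45. 74.] [0.5659 0.114  0.0504]
pin 4.025 [ 0.4787 -0.0007  0.4624] [ 0.4009 -0.001   0.3003]
bushing_a 0.79 [536.  35.] [ 0.5675 -0.2642  0.0591]
bushing_a 0.78 [613. 119.] [ 0.4685 -0.407   0.0418]
bushing_a 0.71 [518. 229.] [ 0.3129 -0.2861  0.0569]
bushing_a 0.69 [388.  15.] [ 0.5835 -0.0795  0.0644]
pin 0.47 [332. 124.] [ 0.4594 -0.0151  0.088 ]
rack 0.65 [332. 130.] [ 0.4472 -0.0186 -0.0011]
rack 0.37 [329. 126.] [ 0.4575 -0.0119  0.0889]
fixture_hole 0.97 [166.  53.] [0.5463 0.1907 0.0498]
fixture 0.88 [167.  51.] [0.5478 0.1892 0.0505]
fixture 0.63 [331. 126.] [ 0.4525 -0.0174 -0.0025]
hole 4.925 [0.5381 0.1202 0.4616] [0.4596 0.1194 0.2997]
bushing_a 0.92 [476.  62.] [ 0.5916 -0.0688  0.0637]
bushing_a 0.8 [580. 257.] [ 0.3174 -0.2878  0.0411]
bushing_a 0.77 [593. 164.] [ 0.4669 -0.256   0.057 ]
bushing_a 0.61 [609.  87.] [ 0.5694 -0.264   0.0473]
pin 0.61 [422. 172.] [ 0.4579 -0.0102  0.0757]
rack 0.95 [408. 165.] [ 0.4597 -0.0042  0.0331]
fixture_hole 0.66 [258.  71.] [0.5811 0.1967 0.054 ]
fixture 0.92 [257.  73.] [0.5792 0.1984 0.0526]
```

View pics/w0.png

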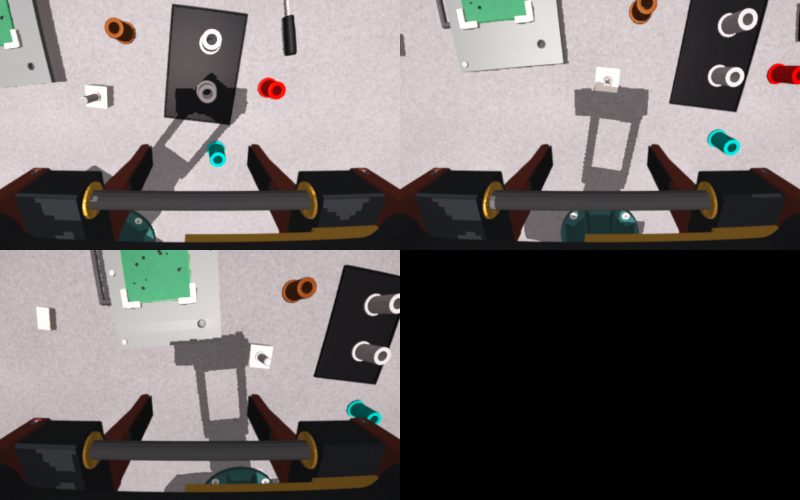

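The enlarged wrist view confirms it: the only steel-coloured tubes are the two in the black tray, at (332,73) and (326,142) full-res. The brown, red and turquoise look-alikes stand outside it. The hole is near (323,117) in the third picture.

```bash
cat >> h.py <<'E'
def disc(c,guess,r,zlo,zhi):
    """centre of the horizontal face with heights in zlo..zhi near guess (min enclosing circle and mean)"""
    P=cloud(c,np.ones((400,640),bool)); k=(np.hypot(*(P[:,:2]-guess[:2]).T)<r)&(P[:,2]>zlo)&(P[:,2]<zhi); P=P[k]
    if len(P)<8: return None
    (x,y),R=cv2.minEnclosingCircle(P[:,:2].astype(np.float32)); return np.r_[P.mean(0),x,y,R,len(P)]
def hole(c,guess,z=.05,half=14):
    g=proj(c,np.r_[guess[:2],z]).round().astype(int); im=cv2.cvtColor(c["image"],6)
    if not(half<=g[0]<640-half and half<=g[1]<400-half): return None
    a=im[g[1]-half:g[1]+half+1,g[0]-half:g[0]+half+1]
    t,m=cv2.threshold(a,0,255,cv2.THRESH_BINARY_INV|cv2.THRESH_OTSU)
    n,l,s,cen=cv2.connectedComponentsWithStats(m)
    i=min(range(1,n),key=lambda i:np.hypot(*(cen[i]-half))-.02*s[i,4])
    return np.r_[world(c,cen[i]+g-half,z),s[i],t]
E
python3 - <<'E'
from h import *
np.set_printoptions(precision=4,suppress=True,linewidth=150)
H=np.array([.505,.12])
for n in ["tray","pin","hole"]:
    c=np.load(f"pics/{n}.npy",allow_pickle=True).item()
    print(n,"pin",disc(c,[.459,-.013],.03,.085,.096)); print(" far",disc(c,[.562,-.27],.04,.062,.075)); print(" near",disc(c,[.466,-.262],.04,.062,.075))
    if n!="tray":
        P=cloud(c,np.ones((400,640),bool))
        k=(P[:,2]>.045)&(P[:,2]<.056)&(P[:,0]>.4)&(P[:,1]>0.05)&(P[:,1]<.4); Q=P[k]; print(Q.min(0),Q.max(0),Q[:,2].mean())
    if n=="hole": w=world(c,[323,117],.05); print(w); H=w
    print(" hole",hole(c,world(np.load("pics/hole.npy",allow_pickle=True).item(),[323,117],.05)))
c=capture("top"); print("tophole",hole(c,H),"pin",disc(c,[.459,-.013],.03,.085,.096),disc(c,[.562,-.27],.04,.062,.075),disc(c,[.466,-.262],.04,.062,.075))
E
```

```text
tray pin [ 0.453  -0.0187  0.0883  0.4522 -0.0166  0.0093 86.    ]
 far [  0.5712  -0.2838   0.0677   0.5711  -0.284    0.0202 603.    ]
 near [  0.4629  -0.2759   0.0676   0.4627  -0.276    0.02   491.    ]
 hole [  0.5247   0.1174   0.05     8.       9.      11.      12.     100.     138.    ]
pin pin [ 0.4529 -0.0157  0.0883  0.4526 -0.0158  0.0089 97.    ]
 far [  0.5709  -0.2819   0.0669   0.571   -0.2828   0.0205 734.    ]
 near [  0.4621  -0.2742   0.067    0.4624  -0.2758   0.0209 620.    ]
[0.472 0.074 0.045] [0.6111 0.3045 0.056 ] 0.050802062887801654
 hole [  0.5248   0.1175   0.05     6.       8.      14.      14.     148.     167.    ]
hole pin [ 0.4534 -0.0146  0.088   0.4526 -0.016   0.0089 93.    ]
 far [  0.5699  -0.2741   0.0665   0.5715  -0.2828   0.0204 395.    ]
 near [  0.4629  -0.2736   0.0666   0.4613  -0.2759   0.0214 552.    ]
[0.4733 0.076  0.0452] [0.6641 0.3084 0.056 ] 0.051210044234507854
[0.5253 0.1159 0.05  ]
 hole [  0.5239   0.1183   0.05     6.       8.      14.      14.     107.     181.    ]
tophole [  0.5186   0.1169   0.05     0.       0.      29.      29.     704.     107.    ] pin [ 0.4529 -0.016   0.0903  0.4529 -0.0164  0.0083 14.    ] [ 0.5713 -0.2851  0.069   0.5713 -0.285   0.0204 99.    ] [  0.4623  -0.2766   0.0696   0.4629  -0.2769   0.02   102.    ]
```

```bash
python3 - <<'E'
from h import *
np.set_printoptions(precision=4,suppress=True,linewidth=150)
D=[1,0,0,0]; p=np.array([.4527,-.016]); h=np.array([.5246,.1177])
move_ptp([*p,.16],D); move_gripper(.05); servo_line([*p,.047],D); f0=current_force(); print("F",f0,current_position())
move_gripper(0.0); print("gap",current_finger_gap(),current_grip_force(),current_position(),current_force())
servo_line([*p,.15],D,rate=.1); print(current_finger_gap(),current_force())
move_ptp([*h,.15],D); 
# TCP when seated: .05+.031-.019 = .062 ; shank end touches plate at about .092
servo_line([*h,.098],D,rate=.08); sleep(.2); print(current_force(),current_position())
print(servo_line([*h,.0625],D,rate=.03,contact_N=6),current_position(),current_force(),current_clock())
E
```

```text
F [0.3009 0.9019 0.0864] [ 0.4532 -0.0161  0.0474]
gap 0.01744484471176029 29.999970296630636 [ 0.4529 -0.0161  0.0473] [-0.5375  0.0983  4.4609]
0.017488557548375992 [ 0.1529 -0.2235 -2.1482]
[-0.3167  0.288  -1.7134] [0.5251 0.1177 0.0986]
True [0.5244 0.1177 0.0633] [-0.3961 -0.2652  4.7215] 12.2167
```

```bash
python3 - <<'E'
from h import *
np.set_printoptions(precision=4,suppress=True,linewidth=150)
D=[1,0,0,0]; h=np.array([.5246,.1177])
move_gripper(.042); sleep(.2); q=current_position(); servo_line([*h,.15],D); move_ptp([.45,.118,.28],D)
c=capture("wrist"); print(disc(c,h,.03,.09,.115), disc(c,h,.03,.053,.062)); 
g=proj(c,np.r_[h,.08]).astype(int); cv2.imwrite("pics/fit.png",cv2.resize(c["image"][max(0,g[1]-60):g[1]+60,g[0]-80:g[0]+80],(640,480)))
move_gripper(.085)
print(current_clock(),current_force())
E
```

```text
[  0.5234   0.1179   0.1042   0.5239   0.1179   0.009  116.    ] [  0.5244   0.1183   0.0558   0.5237   0.1182   0.0129 131.    ]
15.25 [0.0843 0.2845 0.0943]
```

View pics/fit.png

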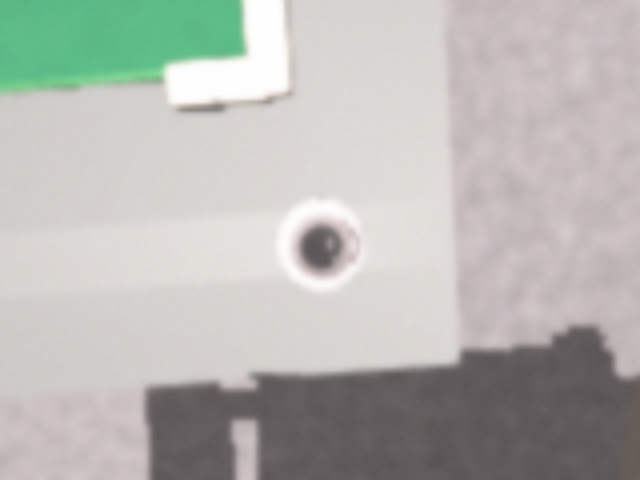

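The pin sits at (320,245) in the crop, upright with its white collar flat on the plate. Next I'll weigh the nearer bushing.

```bash
cat >> h.py <<'E'
D=[1,0,0,0]
def weigh(b,up=.10):
    move_ptp([*b,.16],D); sleep(.3); f0=np.mean([current_force() for _ in range(5)],0)
    servo_line([*b,.026],D); move_gripper(0.); print("gap",current_finger_gap(),current_grip_force())
    servo_line([*b,up],D,rate=.1); sleep(.6); f=np.mean([current_force() for _ in range(5)],0)
    print("weight",f0-f,"gap",current_finger_gap(),current_clock()); return (f0-f)[2]
def putdown(b):
    servo_line([*b,.036],D,rate=.1); print(servo_line([*b,.0245],D,rate=.03,contact_N=3),current_position())
    move_gripper(.075); servo_line([*b,.16],D,rate=.2)
E
python3 - <<'E'
from h import *
np.set_printoptions(precision=4,suppress=True)
weigh([.4623,-.276])
E
```

```text
gap 0.03903524468753167 29.99948836164549
weight [1.5977 1.3264 4.7417] gap 0.03911362836284996 20.3833
```

4.7 N, so this one is probably the heavier. I'll put it back and weigh the other.

```bash
python3 - <<'E'
from h import *
np.set_printoptions(precision=4,suppress=True)
putdown([.4623,-.276])
w=weigh([.571,-.2835]); 
if w<3:
    sleep(.2); putdown([.571,-.2835]); move_ptp([.42,-.27,.30],D)
    c=capture("wrist"); print("far",disc(c,[.571,-.2835],.03,.062,.075)); print("near",disc(c,[.4623,-.276],.03,.062,.075)); cv2.imwrite("pics/tray1.png",c["image"])
print(current_clock())
E
```

```text
True [ 0.4627 -0.2764  0.0259]
gap 0.03968821671583889 30.000313287600875
weight [0.1881 0.3274 3.9655] gap 0.03970220281477378 27.1083
27.1083
```

```bash
python3 - <<'E'
from h import *
np.set_printoptions(precision=3,suppress=True)
F=[]; T=[]
for i in range(20): F.append(current_force()); T.append(current_joint_torque()); sleep(.05)
F=np.array(F); print(F.mean(0),F.std(0),current_clock()); print(F[:,2]); print(np.mean(T,0),np.std(T,0))
E
```

```text
[-0.154  0.053 -2.261] [0.433 0.598 0.611] 28.1083
[-2.692 -2.004 -0.69  -2.191 -2.393 -2.061 -3.082 -2.319 -2.054 -2.25
 -2.485 -2.19  -1.534 -1.77  -3.373 -1.978 -1.688 -2.631 -3.415 -2.422]
[ -0.001 -59.677 -23.626   0.046  -0.053   0.   ] [0.002 0.019 0.006 0.    0.    0.   ]
```

Noise is 0.6 N per sample. Averaged over 20 samples this one is 2.3 N, so it's the lighter. I'll set it down, lift the near one and re-weigh with averaging.

```bash
python3 - <<'E'
from h import *
np.set_printoptions(precision=4,suppress=True)
putdown([.571,-.2835]); move_ptp([.42,-.27,.30],D)
c=capture("wrist"); print("far",disc(c,[.571,-.2835],.03,.062,.075)); n=disc(c,[.4623,-.276],.03,.062,.075); print("near",n); cv2.imwrite("pics/tray1.png",c["image"])
F=[]
for i in range(12): F.append(current_force()); sleep(.04)
weigh([.4625,-.276],.13)
G=[]
for i in range(15): G.append(current_force()); sleep(.05)
print(np.mean(F,0)-np.mean(G,0),current_clock())
E
```

```text
True [ 0.5714 -0.2838  0.026 ]
far [  0.5714  -0.2834   0.0676   0.5712  -0.2835   0.0202 687.    ]
near [  0.4633  -0.2759   0.0676   0.4629  -0.276    0.0201 555.    ]
gap 0.03885671357002091 30.000363496947102
weight [ 0.7963 -1.2327  3.3876] gap 0.03848476065059568 36.65
[0.272  0.1302 4.2929] 37.4
```

View pics/tray1.png

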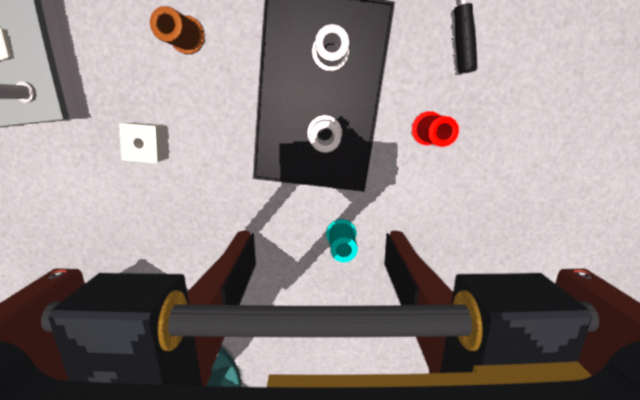

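The two bushings stand upright in the tray at (331,45) and (325,133). The one now held weighs 4.3 N against 2.3 N, so it is the heavier. Next I'll take it over the pin.

```bash
python3 - <<'E'
from h import *
np.set_printoptions(precision=4,suppress=True)
h=[.5242,.1178]
servo_line([.4625,-.276,.25],D); move_ptp([*h,.25],D); servo_line([*h,.163],D,rate=.08); sleep(.8)
print(current_position(),current_orientation(),current_finger_gap(),current_grip_force(),current_clock())
c=capture("side"); g=proj(c,np.array([*h,.14])).astype(int)
cv2.imwrite("pics/end.png",cv2.resize(c["image"][g[1]-60:g[1]+60,g[0]-80:g[0]+80],(800,600)))
E
```

```text
[0.5242 0.1178 0.163 ] [ 1. -0. -0. -0.] 0.03909750815213904 29.998989720479585 41.8583
```

View pics/end.png

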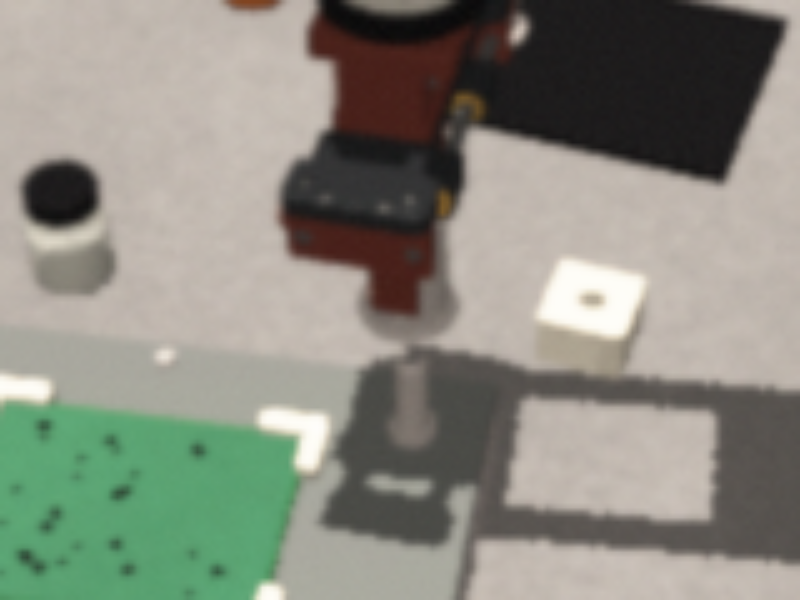

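The bushing hangs upright at (410,320), flange down, centred above the fitted pin at (410,400) and clear of it.

```bash
python3 -c "
from bench import *
print(close_job())"
```

```text
the job is handed in; nothing more can be done
None
```

I handed the job in at about 42 s: the pin is fitted, collar down, and released, the lighter bushing (about 2.3 N) stands in the tray, and the heavier (about 4.3 N) is held upright about 35 mm above the pin; no verdict came back.

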